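# Push the sample tray home with the wooden pusher

### The arm

A 7-joint arm with a two-finger parallel gripper is mounted at the origin on the work surface. World frame = base frame: x ahead of the robot, y to its left, z up, the work surface at z = 0. Lengths are in m, angles in rad, forces in N, time in s.
With the tool pointing down it reaches from about 0.35 to 0.9 m from the base axis. Payload 8.1 kg.
Tool frame: the origin (TCP) lies midway between the tips of the shut fingers; the grasp point (between the pads) lies 19 mm behind it; z points along the fingers, y is the line along which they close (so a half turn about z gives the same grasp; the last joint's range is limited). The gripper opens to 85 mm and grips with 20 to 120 N. Pads are 22 mm wide; open, the fingers measure 114 mm over their backs; the gripper's body (76 mm by 85 mm) begins 54 mm behind the grasp point. The pads swing forward as they close: fully open they stand 13 mm farther back than shut.
Start: joints at [1.037, 0.434, 0.025, 1.573, -0.012, 1.134, -0.075], TCP at [0.261, -0.568, 0.231] pointing down, gripper open.
Joint ranges: [-2.62, 2.62], [-0.44, 2.09], [-1.27, 1.32], [0.08, 2.57], [-1.32, 4.46], [0.12, 2], [-2.74, 2.74]. Speed limits (rad/s): [2.22, 2.22, 3.01, 3.01, 3.14, 3.14, 3.14].

### API

Orientations are given as a 3x3 rotation matrix whose columns are the frame's x, y, z axes.
In Python, from workcell import arm gives the robot as it stands. The module is installed in compiled form; this text tells all that it offers.
- The arm moves only by the shell command python3 -m creep 'ROWS' [OPENING] [FORCE]. ROWS is JSON, a list of rows, each an object of numbers: "x", "y", "z": the shift along the world's x, y, z in cm; "ax", "ay", "az": the turn, a rotation vector about the world's x, y, z in rad. A call has 1 to 10 rows; each row is the pose to reach, as a shift and turn from the pose commanded when the call began; what a row does not reach only later rows make up. A row lasts 1/8 s, in which the tool goes at most 62.5 mm and 10.7 degrees, less where a joint would pass 70% of its speed; a pose out of reach is approached as far as the arm can. A call with a gripper value outside its range is refused whole. OPENING is the finger opening in cm, from 0 to 8.54, set as the call begins (- or left out, the last holds). The fingers move at their own pace and stop on an object; FORCE is the grip in N (left out, the last holds). Time passes only in rows, so rows that repeat a pose let the fingers close. It gives the time, the measured TCP pose, the force, the opening and the grip force at its end, in the units of the state.
- arm.read_state(): the state, without advancing time (a new reading comes with each control period).
- arm.camera(name): name is "scene" or "top" or "wrist"; returns the picture (480x640x3 uint8, red, green, blue); there is no depth.
- arm.camera_info(name): a dict with "fx", "fy", "cx", "cy" (pixels), "k1" (the pictures are not rectified: a ray, as slopes to the right and down, at radius r is drawn at 1 + k1 r^2 times it, then the intrinsics apply), "rvec" (rotation vector, rad) and "tvec" (3), from world to camera coordinates, as OpenCV has them; the wrist camera has in their place "T_tool_cam" (4x4, takes a point from camera to tool coordinates, whose origin is the TCP and whose axes are the flange's). Camera axes: x right, y down, z forward; pixel columns grow to the right and rows downward; lengths in m; the calibration is good to about 2 mm. A picture is of the moment at which its call begins: read the wrist's pose just before it. camera_info takes no time and is no camera call.
- arm.sign_off(): hands the job in; it is judged then, once.
The state is a dict: "time_s": time; "joints": joint angles; "dq": joint speeds; "tau": joint torques, N m; "tool_pos": TCP position; "orientation": TCP orientation; "wrist_force": force on the tool from outside, world axes, zero at the start; "ft_torque": the same for the moment, N m; "grip_width": finger opening in m; "gripper_force": force on a finger pad.
Only numpy, scipy, OpenCV 4.12 (cv2) and the standard library are available. Lean on these libraries where they do the work, as an engineer would, in place of code of your own. Each camera call takes 0.05 s, during which the arm holds its last target. There are 200 camera calls.

### The job

Draw the straight wooden pusher bar out of the slanted utensil stand, pulling along its slot without wrenching it against the stand. With the pusher alone, never the gripper, gently slide the chocolate tray along its rail until it is fully home against its end stop, then lower the used pusher (do not drop it) into the steel washing-up pot and let go. Leave the round-headed spatula and the other things on the counter where they are, and the pot standing.

Things in the scene. Friction and masses are not known exactly. Their poses are not given: they have to be found in the camera images.
- stand: Fixed steel utensil stand, base plate 170 x 190 x 10 mm, with two identical tubes (slots) at y = -50 and +50 mm, leaning 30 deg: axis up the tube is (-0.5, 0, 0.866) in its frame, mouths towards -x (roughly the robot). Each 110 mm deep, inside 18 mm (leaning plane) by 30 mm (y), 3 mm walls, inner floor centre at x 30, z 20 mm. Origin: centre of underside.
- pusher: Loose plain straight beech bar 12 x 24 x 200 mm (its x, y, z), 55 to 115 g, in one tube (either), about 90 mm sticking out, leaning with it, 3 mm play each side. Origin: centre of its foot, at the tube's bottom; z runs along the bar to its free top; y is its 24 mm width (parallel to the stand's y). Keep its force on the stand below 30 N and on the tray below 40 N.
- spatula: Bystander: beech spatula in the other tube, same 12 x 24 mm shank, but with a round flat head (54 mm across, 8 mm thick, centred 160 mm from its foot) at the top. Origin: centre of its foot; z along it to the head.
- tray_end (a point): Centre of the face to push: outer face of the tray's upright brass end plate, 110 mm wide (x), 72 mm high (z), 54 mm above the counter. The point's y axis is level: the push direction; the tray (0.6 kg, 120 x 145 mm, nine chocolates) lies on its +y side. The rail below, 130 x 280 mm and up to 18 mm high, may reach under the place where the pusher goes.
- tray (a joint): Tray position along its rail (m), growing in the push direction. It starts in the first third of its travel, stays where it is left and resists with about 3 N of friction up to a hard end stop, where it meets (1 mm short) the brass bar at the rail's far end; the stop is felt as a sharp rise in force.
- pot: Washing-up pot: empty loose steel cylinder, 100 mm outside diameter, 110 mm high, 3 mm wall, inner floor 6 mm above its underside, 0.8 kg. Origin: centre of its underside; z up.
- slate: Bystander: black upright blank price plate 100 mm wide, 80 mm high, on a small foot. Origin: centre of its underside.
- giftbox: Bystander: flat lidded carton 79 x 134 x 42 mm. Origin: centre of its underside.
- jar: Bystander: closed jar, 72 mm in diameter, 90 mm high. Origin: centre of its underside.
Things that resemble listed ones, but are neither listed nor needed, are in the scene too. Several things have the shape of the pusher; the one meant has the colours described above.

How it is judged:
By the outcome, as a careful person would: the job done as asked, in the order asked, and still so for the second after the job is handed in, with the robot touching nothing.
It also fails if it takes over 56 s, if anything falls off the work surface, if the arm or the gripper's body presses on something with over 40 N, if the wrist force passes 120 N, or if a joint passes its speed limit or range.

## Working session

There is one attempt and no reset: what is moved stays moved. The work goes in short steps, Python scripts to look and compute and a shell command to move; the robot and the scene stay as the last step left them, time stands still between calls to the robot, and variables do not carry over. Pictures are saved under pics/ and viewed, at most 10 in all, crops included, and the job is handed in when it is done.

```bash
mkdir -p pics
cat > h.py <<'E'
import numpy as np, cv2
from workcell import arm
def cam(n):
    i=arm.camera_info(n); K=np.array([[i['fx'],0,i['cx']],[0,i['fy'],i['cy']],[0,0,1.]])
    d=np.array([i['k1'],0,0,0,0.])
    if 'rvec' in i:
        R=cv2.Rodrigues(np.array(i['rvec'],float))[0]; t=np.array(i['tvec'],float).ravel()
    else:
        s=arm.read_state(); T=np.eye(4);T[:3,:3]=np.array(s['orientation']).reshape(3,3);T[:3,3]=s['tool_pos']
        M=np.linalg.inv(T@np.array(i['T_tool_cam']));R=M[:3,:3];t=M[:3,3]
    return K,d,R,t
def ray(c,uv):
    K,d,R,t=c
    p=cv2.undistortPoints(np.array([[uv]],float),K,d)[0,0]
    return -R.T@t, R.T@np.array([p[0],p[1],1.])
def onz(c,uv,z):
    o,v=ray(c,uv); return o+v*(z-o[2])/v[2]
def tri(l):
    A=np.zeros((3,3));b=np.zeros(3)
    for c,uv in l:
        o,v=ray(c,uv);v/=np.linalg.norm(v);P=np.eye(3)-np.outer(v,v);A+=P;b+=P@o
    return np.linalg.solve(A,b)
def proj(c,p):
    K,d,R,t=c
    return cv2.projectPoints(np.array(p,float).reshape(-1,1,3),cv2.Rodrigues(R)[0],t,K,d)[0][:,0]
def snap(n,f):
    c=cam(n); im=np.ascontiguousarray(arm.camera(n)[:,:,::-1]); cv2.imwrite('pics/'+f+'.png',im); return c,im
E
python3 - <<'E'
from h import *
for n in('scene','top','wrist'):
    c,_=snap(n,n+'0'); print(n,(-c[2].T@c[3]).round(3),c[2][2].round(2),c[0][0,0],c[1][0])
s=arm.read_state();print(s['time_s'],np.array(s['orientation']).round(3).tolist(),s['wrist_force'],s['grip_width'])
E
```

```text
scene [ 0.953 -0.505  0.939] [-0.39  0.41 -0.82] 435.82858797398677 -0.009123932856472351
top [ 0.465 -0.072  1.54 ] [ 0.07  0.01 -1.  ] 527.8823972691608 0.0028284954814248083
wrist [ 0.333 -0.535  0.373] [-0.28 -0.13 -0.95] 364.50397133713165 -0.055426883618415586
0.15 [[0.909, 0.418, -0.001], [0.418, -0.909, 0.001], [-0.0, -0.001, -1.0]] [ 0.50046461 -0.37013544  0.63749631] 0.08568488033411152
```

View pics/scene0.png

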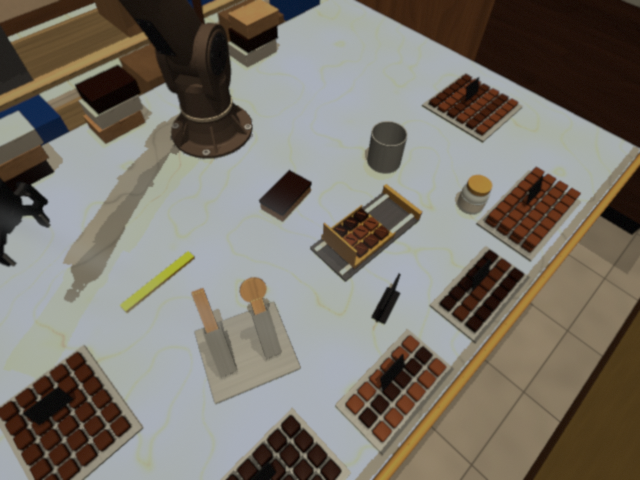

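View pics/top0.png

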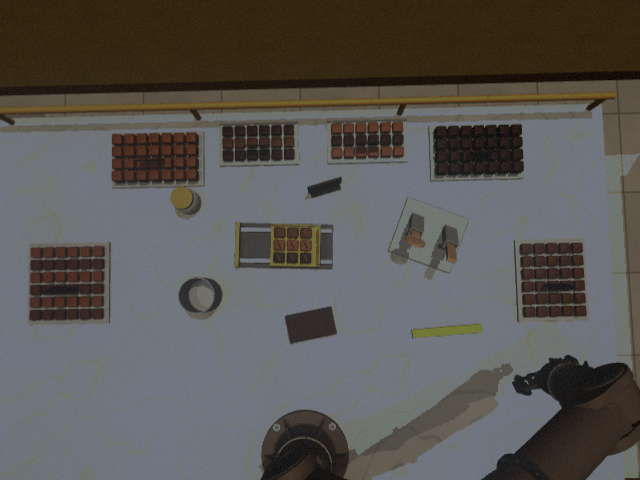

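Scene: the plain pusher is in the left tube (top end about (200,292)) and the spatula head is at (253,290). The stand base is around (247,352), the tray end plate around (340,243) and the pot around (387,147). Top: the stand plate is at (428,235), pusher at (448,240), spatula at (415,235), tray plate at col 318, and pot at (200,297). Next I'll enlarge the key areas.

Run:
```python
import cv2,numpy as np
a=cv2.imread('pics/scene0.png')[225:405,180:310];b=cv2.imread('pics/top0.png')
b=cv2.convertScaleAbs(b,alpha=1.8)
r=lambda i,s:cv2.resize(i,None,fx=s,fy=s,interpolation=cv2.INTER_CUBIC)
A=r(a,3.2);B=r(b[190:280,380:475],4);C=r(b[215:275,225:340],3.2)
o=np.zeros((600,800,3),np.uint8)
o[:A.shape[0],:A.shape[1]]=A;o[:B.shape[0],418:418+B.shape[1]]=B;o[380:380+C.shape[0],425:425+C.shape[1]]=C
cv2.imwrite('pics/crop1.png',o);print(A.shape,B.shape,C.shape)
```

```text
(576, 416, 3) (360, 380, 3) (192, 368, 3)
```

View pics/crop1.png

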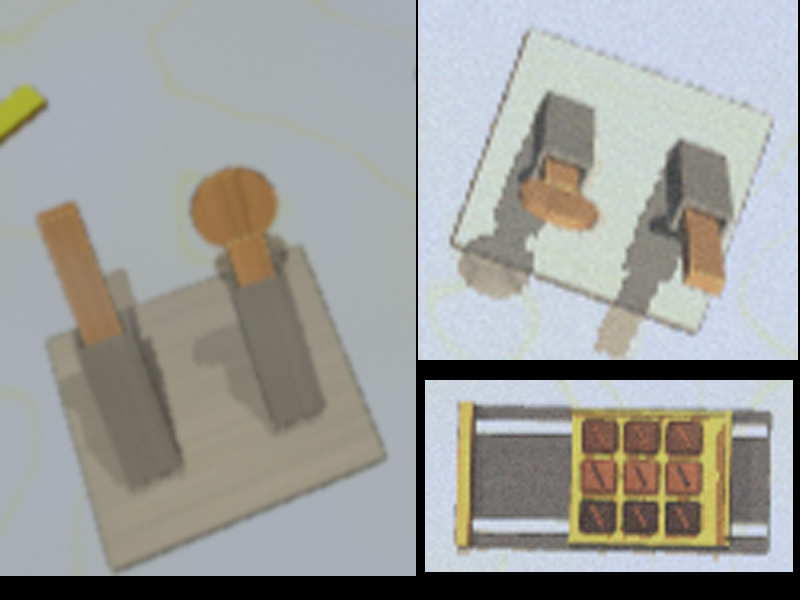

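Run:
```python
from h import *
ct,cs=cam('top'),cam('scene')
T=lambda u,v:(380+(u-418)/4-.375,190+v/4-.375)
S=lambda u,v:(180+u/3.2-.34,225+v/3.2-.34)
C=lambda u,v:(225+(u-425)/3.2-.34,215+(v-380)/3.2-.34)
t=[(452,245),(530,30),(773,118),(695,332)]
s=[(48,342),(302,246),(384,458),(113,570)] # match order check
P=[onz(ct,T(*q),.01) for q in t]; Q=[onz(cs,S(*q),.01) for q in s]
print('top',np.round(P,3)[:,:2].tolist(),np.mean(P,0).round(4)); print('scn',np.round(Q,3)[:,:2].tolist(),np.mean(Q,0).round(4))
for nm,X in(('t',np.array(P)),('s',np.array(Q))):
    r=cv2.minAreaRect(X[:,:2].astype(np.float32)*1000);print(nm,r)
# pusher top-face centre
a=T(705,288);b=S(56,209)
print('push top',tri([(ct,a),(cs,b)]).round(4))
for q in[(729,412),(729,545),(715,412),(715,545),(460,402),(460,546)]: print('plate',onz(ct,C(*q),.09).round(4))
# pot
im=cv2.imread('pics/top0.png')
g=cv2.cvtColor(im,cv2.COLOR_BGR2GRAY)[265:330,165:235];
o=cv2.resize(cv2.convertScaleAbs(im[265:330,165:235],alpha=1.8),None,fx=5,fy=5,interpolation=cv2.INTER_CUBIC)
sc=cv2.imread('pics/scene0.png');p=cv2.resize(sc[110:290,290:440],None,fx=2.9,fy=2.9,interpolation=cv2.INTER_CUBIC)
w=np.zeros((600,800,3),np.uint8);w[:o.shape[0],:o.shape[1]]=o;w[:p.shape[0],360:360+p.shape[1]]=p
cv2.imwrite('pics/crop2.png',w)
```

```text
top [[0.572, -0.254], [0.728, -0.316], [0.66, -0.49], [0.505, -0.427]] [ 0.6165 -0.3716  0.01  ]
scn [[0.507, -0.428], [0.576, -0.253], [0.73, -0.317], [0.661, -0.489]] [ 0.6186 -0.3714  0.01  ]
t ((615.9981689453125, -371.8240966796875), (187.15213012695312, 167.8625030517578), 68.42391204833984)
s ((618.9363403320312, -370.81341552734375), (188.1659393310547, 167.04116821289062), 68.42853546142578)
push top [ 0.5291 -0.3913  0.1921]
plate [ 0.6437 -0.0578  0.09  ]
plate [ 0.5287 -0.0553  0.09  ]
plate [ 0.6439 -0.0457  0.09  ]
plate [ 0.529  -0.0432  0.09  ]
plate [0.6578 0.175  0.09  ]
plate [0.533  0.1763 0.09  ]
```

View pics/crop2.png

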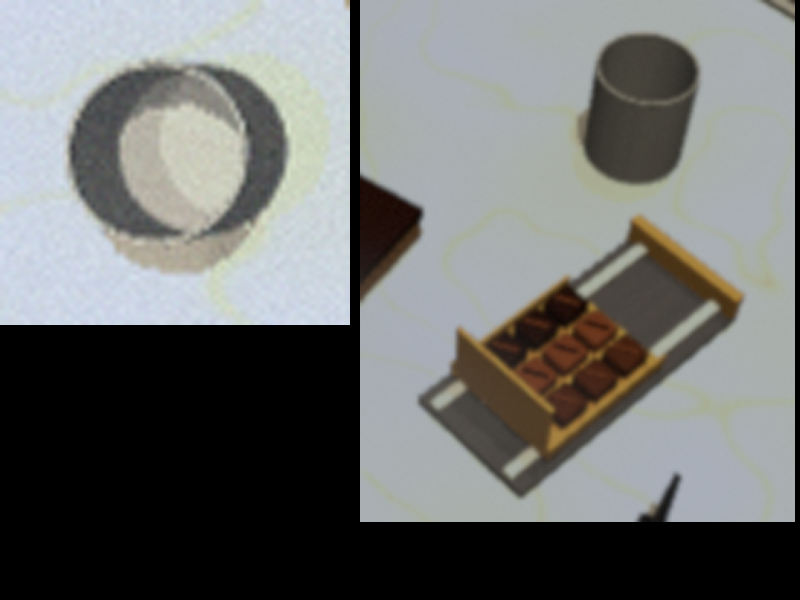

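Crop 2: the pot rim in the top view is centred near px (196,295). In the scene crop the plate's outer face has corners at about (459,330), (553,410), (548,455), and the pot rim is at (646,68). Next I'll compute the targets and the first shift.

```bash
cat >> h.py <<'E'
from scipy.spatial.transform import Rotation as Ro
yaw=np.radians(-21.57); X=np.array([np.cos(yaw),np.sin(yaw),0]);Y=np.array([-X[1],X[0],0])
AX=-.5*X+.866*np.array([0,0,1]); FOOT=np.array([.6175,-.3715,.02])+.03*X-.05*Y
def Rt(y,z): y=np.array(y,float);z=np.array(z,float); return np.column_stack([np.cross(y,z),y,z])
def delta(p,R):
    s=arm.read_state();R0=np.array(s['orientation']).reshape(3,3)
    print('cm',((np.array(p)-s['tool_pos'])*100).round(2),'rv',Ro.from_matrix(R@R0.T).as_rotvec().round(3))
E
python3 - <<'E'
from h import *
ct,cs=cam('top'),cam('scene')
r=[onz(ct,(196.2,294.6),.11),onz(cs,(290+286/2.9-.33,110+68/2.9-.33),.11)];print('pot',np.round(r,4))
S=lambda u,v:(290+(u-360)/2.9-.33,110+v/2.9-.33)
for q,z in[((459,330),.09),((553,410),.09),((548,455),.018),((462,374),.018)]:print(onz(cs,S(*q),z).round(4))
print('foot',FOOT,'axis',AX)
delta(FOOT+.26*AX,Rt(-Y,-AX))
print(FOOT+.141*AX,proj(cam('wrist'),FOOT+.2*AX))
E
```

```text
pot [[0.4584 0.2805 0.11  ]
 [0.4551 0.2828 0.11  ]]
[ 0.5378 -0.0524  0.09  ]
[ 0.645  -0.0545  0.09  ]
[ 0.6461 -0.0524  0.018 ]
[ 0.5379 -0.046   0.018 ]
foot [ 0.62701719 -0.42902759  0.02      ] axis [-0.46498455  0.18381884  0.866     ]
cm [24.53 18.63  1.44] rv [ 0.013 -0.538 -0.789]
[ 0.56145437 -0.40310913  0.142106  ] [[ 232.88802558 -299.21902524]]
```

```bash
python3 -m creep '[{"x":6,"y":4,"z":4,"ax":0.003,"ay":-0.12,"az":-0.18},{"x":12,"y":8,"z":5,"ax":0.006,"ay":-0.24,"az":-0.35},{"x":18,"y":13,"z":4,"ax":0.01,"ay":-0.36,"az":-0.52},{"x":24.5,"y":18.6,"z":1.5,"ax":0.013,"ay":-0.538,"az":-0.789},{"x":24.5,"y":18.6,"z":1.5,"ax":0.013,"ay":-0.538,"az":-0.789},{"x":24.5,"y":18.6,"z":1.5,"ax":0.013,"ay":-0.538,"az":-0.789},{"x":24.5,"y":18.6,"z":1.5,"ax":0.013,"ay":-0.538,"az":-0.789},{"x":24.5,"y":18.6,"z":1.5,"ax":0.013,"ay":-0.538,"az":-0.789},{"x":24.5,"y":18.6,"z":1.5,"ax":0.013,"ay":-0.538,"az":-0.789}]' 5 20
python3 - <<'E'
from h import *
c,_=snap('wrist','w1')
delta(FOOT+.26*AX,Rt(-Y,-AX))
for s in(.2,.11):
  for x,y in((6,12),(6,-12),(-6,-12),(-6,12)): print(s,x,y,proj(c,FOOT+s*AX+x/1000*np.cross(Y,AX)+y/1000*Y).round(0))
E
```

```text
time_s: 1.27
tool_pos: [0.5052, -0.3839, 0.2467]
orientation: [[0.804, -0.371, 0.464], [-0.32, -0.929, -0.187], [0.501, 0.002, -0.866]]
wrist_force: [-1.0, -0.1, 0.4]
grip_width: 0.0499
gripper_force: 0.0
cm [ 0.08  0.23 -0.15] rv [ 0.002 -0.     0.003]
0.2 6 12 [[293. 251.]]
0.2 6 -12 [[333. 251.]]
0.2 -6 -12 [[333. 269.]]
0.2 -6 12 [[293. 269.]]
0.11 6 12 [[300. 213.]]
0.11 6 -12 [[329. 213.]]
0.11 -6 -12 [[329. 227.]]
0.11 -6 12 [[300. 227.]]
```

View pics/w1.png

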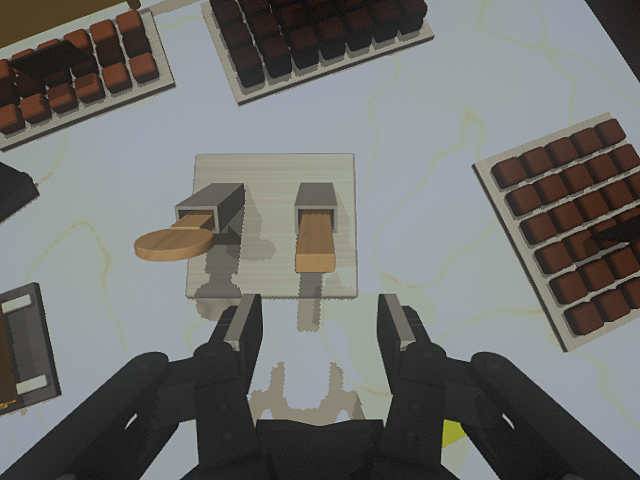

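The pusher top face spans cols 296-335 and rows 251-272, against a predicted 293-333 and 251-269. That is about 1 mm off towards -Y and -x, with the spatula well clear on the left. I'll advance along the axis.

```bash
python3 -m creep '[{"x":1.3,"y":-0.5,"z":-2.5},{"x":2.6,"y":-1,"z":-5},{"x":3.2,"y":-1.2,"z":-6.1},{"x":3.2,"y":-1.2,"z":-6.1},{"x":3.2,"y":-1.2,"z":-6.1}]'
python3 - <<'E'
from h import *
delta(FOOT+.141*AX-.001*Y-.001*X,Rt(-Y,-AX))
E
```

```text
cm [  5.49  -2.01 -10.45] rv [ 0.002 -0.     0.003]invalid input at $[0]: expected keys x, y, z, ax, ay, az
```

```bash
python3 -m creep '[{"x":1.3,"y":-0.5,"z":-2.5,"ax":0,"ay":0,"az":0},{"x":2.6,"y":-1,"z":-5,"ax":0,"ay":0,"az":0},{"x":3.2,"y":-1.2,"z":-6.1,"ax":0,"ay":0,"az":0},{"x":3.2,"y":-1.2,"z":-6.1,"ax":0,"ay":0,"az":0},{"x":3.2,"y":-1.2,"z":-6.1,"ax":0,"ay":0,"az":0}]'
python3 - <<'E'
from h import *
delta(FOOT+.141*AX-.001*Y-.001*X,Rt(-Y,-AX))
E
```

```text
time_s: 1.95
tool_pos: [0.5379, -0.3943, 0.1863]
orientation: [[0.805, -0.369, 0.465], [-0.319, -0.929, -0.186], [0.501, 0.002, -0.865]]
wrist_force: [0.0, 0.1, -0.1]
grip_width: 0.0503
gripper_force: 0.0
cm [ 2.22 -0.93 -4.42] rv [0.002 0.001 0.002]
```

```bash
python3 -m creep '[{"x":0.8,"y":-0.35,"z":-1.5,"ax":0,"ay":0,"az":0},{"x":1.5,"y":-0.7,"z":-3,"ax":0,"ay":0,"az":0},{"x":2.2,"y":-1,"z":-4.4,"ax":0,"ay":0,"az":0},{"x":2.2,"y":-1,"z":-4.4,"ax":0,"ay":0,"az":0},{"x":2.2,"y":-1,"z":-4.4,"ax":0,"ay":0,"az":0}]'
python3 - <<'E'
from h import *
c,_=snap('wrist','w2')
delta(FOOT+.141*AX-.001*Y-.001*X,Rt(-Y,-AX))
E
```

```text
time_s: 2.58
tool_pos: [0.5599, -0.4039, 0.1411]
orientation: [[0.805, -0.369, 0.464], [-0.319, -0.93, -0.185], [0.5, 0.001, -0.866]]
wrist_force: [0.1, -0.8, -0.3]
grip_width: 0.0499
gripper_force: 0.0
cm [0.02 0.04 0.06] rv [ 0.001 -0.     0.001]
```

View pics/w2.png

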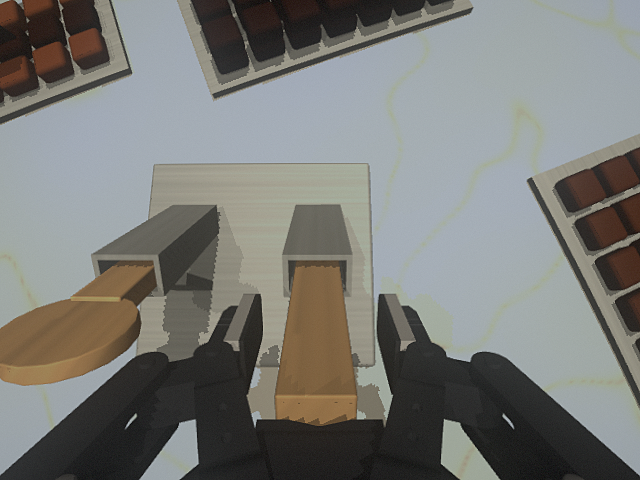

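The bar lies between the pads: its top spans cols 275-355, the pads are at 262 and 378, so it is centred to about 1 mm. I'll close gently.

```bash
python3 -m creep '[{"x":0,"y":0,"z":0,"ax":0,"ay":0,"az":0},{"x":0,"y":0,"z":0,"ax":0,"ay":0,"az":0},{"x":0,"y":0,"z":0,"ax":0,"ay":0,"az":0},{"x":0,"y":0,"z":0,"ax":0,"ay":0,"az":0},{"x":0,"y":0,"z":0,"ax":0,"ay":0,"az":0},{"x":0,"y":0,"z":0,"ax":0,"ay":0,"az":0}]' 1.8 20
```

```text
time_s: 3.38
tool_pos: [0.5601, -0.4039, 0.142]
orientation: [[0.805, -0.369, 0.465], [-0.318, -0.93, -0.186], [0.501, 0.001, -0.865]]
wrist_force: [-3.1, 2.9, 5.8]
grip_width: 0.0237
gripper_force: 24.3
```

```bash
python3 -m creep '[{"x":-0.2,"y":0.08,"z":0.38,"ax":0,"ay":0,"az":0},{"x":-0.47,"y":0.18,"z":0.87,"ax":0,"ay":0,"az":0},{"x":-0.93,"y":0.37,"z":1.73,"ax":0,"ay":0,"az":0},{"x":-0.93,"y":0.37,"z":1.73,"ax":0,"ay":0,"az":0}]' 1.8 60
```

```text
time_s: 3.88
tool_pos: [0.5504, -0.4004, 0.1596]
orientation: [[0.805, -0.369, 0.465], [-0.319, -0.929, -0.186], [0.501, 0.002, -0.865]]
wrist_force: [0.7, 0.3, 0.5]
grip_width: 0.0232
gripper_force: 59.0
```

```bash
python3 -m creep '[{"x":-0.47,"y":0.18,"z":0.87,"ax":0,"ay":0,"az":0},{"x":-0.93,"y":0.37,"z":1.73,"ax":0,"ay":0,"az":0},{"x":-1.4,"y":0.55,"z":2.6,"ax":0,"ay":0,"az":0},{"x":-1.86,"y":0.74,"z":3.46,"ax":0,"ay":0,"az":0},{"x":-2.33,"y":0.92,"z":4.33,"ax":0,"ay":0,"az":0},{"x":-2.79,"y":1.1,"z":5.2,"ax":0,"ay":0,"az":0}]'
python3 -m creep '[{"x":-0.47,"y":0.18,"z":0.87,"ax":0,"ay":0,"az":0},{"x":-0.93,"y":0.37,"z":1.73,"ax":0,"ay":0,"az":0},{"x":-1.4,"y":0.55,"z":2.6,"ax":0,"ay":0,"az":0},{"x":-1.86,"y":0.74,"z":3.46,"ax":0,"ay":0,"az":0},{"x":-2.56,"y":1.01,"z":4.76,"ax":0,"ay":0,"az":0},{"x":-3.72,"y":1.47,"z":6.93,"ax":0,"ay":0,"az":0},{"x":-3.72,"y":1.47,"z":6.93,"ax":0,"ay":0,"az":0}]'
```

```text
time_s: 4.62
tool_pos: [0.5224, -0.3891, 0.2112]
orientation: [[0.805, -0.369, 0.465], [-0.319, -0.93, -0.185], [0.5, 0.001, -0.866]]
wrist_force: [3.3, -0.7, -0.2]
grip_width: 0.0235
gripper_force: 58.9
time_s: 5.5
tool_pos: [0.4853, -0.375, 0.282]
orientation: [[0.804, -0.369, 0.466], [-0.318, -0.929, -0.187], [0.503, 0.002, -0.865]]
wrist_force: [0.2, 0.8, -1.2]
grip_width: 0.0233
gripper_force: 59.1
```

Run:
```python
from h import *
a=np.radians(-1.2);y=np.array([-np.sin(a),np.cos(a),0])
delta([.589,-.12,.36],Rt(-y,[0,0,-1]))
```

```text
cm [10.37 25.5   7.8 ] rv [0.107 0.518 0.348]
```

```bash
python3 -m creep '[{"x":-1,"y":0.5,"z":4,"ax":0,"ay":0,"az":0},{"x":-1,"y":0.5,"z":8,"ax":0,"ay":0,"az":0},{"x":1,"y":4,"z":9,"ax":0.02,"ay":0.1,"az":0.07},{"x":4,"y":9,"z":8,"ax":0.04,"ay":0.2,"az":0.14},{"x":6,"y":14,"z":8,"ax":0.064,"ay":0.31,"az":0.21},{"x":8,"y":20,"z":8,"ax":0.086,"ay":0.41,"az":0.28},{"x":10.4,"y":25.5,"z":7.8,"ax":0.107,"ay":0.518,"az":0.348},{"x":10.4,"y":25.5,"z":7.8,"ax":0.107,"ay":0.518,"az":0.348},{"x":10.4,"y":25.5,"z":7.8,"ax":0.107,"ay":0.518,"az":0.348},{"x":10.4,"y":25.5,"z":7.8,"ax":0.107,"ay":0.518,"az":0.348}]'
python3 - <<'E'
from h import *
c,_=snap('wrist','w3');cs,_=snap('scene','s3')
s=arm.read_state();p=np.array(s['tool_pos']);R=np.array(s['orientation']).reshape(3,3)
print(proj(cs,p+R@[0,0,.141]),proj(c,p+R@[0,0,.141]))
a=np.radians(-1.2);y=np.array([-np.sin(a),np.cos(a),0])
delta([.589,-.09,.176],Rt(-y,[0,0,-1]))
a=cv2.imread('pics/w3.png');b=cv2.imread('pics/s3.png')[130:330,250:450]
o=np.zeros((480,800,3),np.uint8);o[:300,:400]=cv2.resize(a,(400,300));o[:400,400:]=cv2.resize(b,(400,400));cv2.imwrite('pics/c3.png',o)
E
```

```text
time_s: 6.75
tool_pos: [0.5889, -0.1213, 0.358]
orientation: [[1.0, -0.024, -0.002], [-0.024, -1.0, 0.0], [-0.002, -0.0, -1.0]]
wrist_force: [0.2, -0.2, -0.4]
grip_width: 0.0234
gripper_force: 59.1
[[319.59121503 220.42493584]] [[317.74357194 222.15985527]]
cm [ 1.000e-02  3.110e+00 -1.824e+01] rv [-0.    -0.001  0.003]
```

View pics/c3.png

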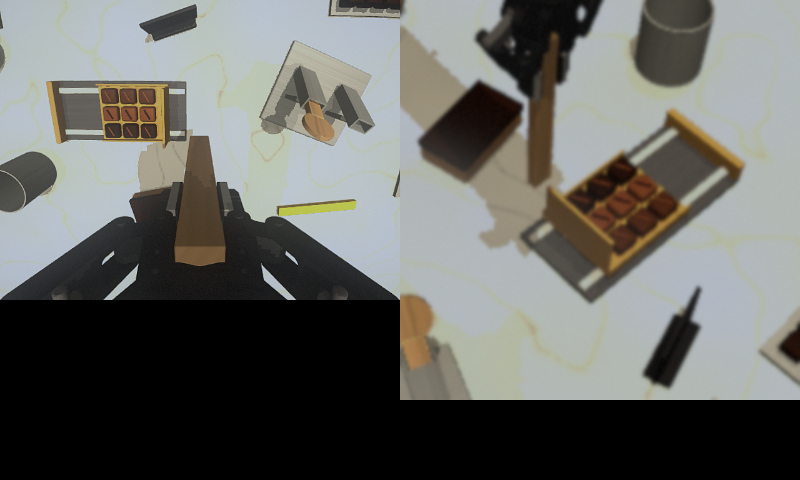

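The bar is vertical in the gripper. Its foot is at scene px (320,221), as predicted, and the tray end plate is ahead of it. I'll lower in front of the plate.

```bash
python3 -m creep '[{"x":0,"y":1.5,"z":-5,"ax":0,"ay":0,"az":0},{"x":0,"y":3.1,"z":-10,"ax":0,"ay":0,"az":0},{"x":0,"y":3.1,"z":-14,"ax":0,"ay":0,"az":0},{"x":0,"y":3.1,"z":-17,"ax":0,"ay":0,"az":0},{"x":0,"y":3.1,"z":-18.2,"ax":0,"ay":0,"az":0},{"x":0,"y":3.1,"z":-18.2,"ax":0,"ay":0,"az":0},{"x":0,"y":3.1,"z":-18.2,"ax":0,"ay":0,"az":0}]'
python3 -m creep '[{"x":0,"y":0.5,"z":0,"ax":0,"ay":0,"az":0},{"x":0,"y":1,"z":0,"ax":0,"ay":0,"az":0},{"x":0,"y":1.3,"z":0,"ax":0,"ay":0,"az":0},{"x":0,"y":1.6,"z":0,"ax":0,"ay":0,"az":0}]'
python3 -m creep '[{"x":0,"y":0.2,"z":0,"ax":0,"ay":0,"az":0},{"x":0,"y":0.4,"z":0,"ax":0,"ay":0,"az":0},{"x":0,"y":0.6,"z":0,"ax":0,"ay":0,"az":0},{"x":0,"y":0.8,"z":0,"ax":0,"ay":0,"az":0},{"x":0,"y":1,"z":0,"ax":0,"ay":0,"az":0}]'
```

```text
time_s: 7.72
tool_pos: [0.5904, -0.0888, 0.1775]
orientation: [[1.0, -0.022, 0.0], [-0.022, -1.0, 0.001], [0.0, -0.001, -1.0]]
wrist_force: [-0.5, 0.6, -1.4]
grip_width: 0.0234
gripper_force: 59.2
time_s: 8.22
tool_pos: [0.5896, -0.0722, 0.176]
orientation: [[1.0, -0.021, -0.002], [-0.021, -1.0, 0.001], [-0.002, -0.001, -1.0]]
wrist_force: [-0.2, -0.1, 0.0]
grip_width: 0.0231
gripper_force: 59.2
time_s: 8.85
tool_pos: [0.5896, -0.0628, 0.1759]
orientation: [[1.0, -0.022, -0.002], [-0.022, -1.0, 0.001], [-0.002, -0.001, -1.0]]
wrist_force: [1.3, -2.9, -0.6]
grip_width: 0.0232
gripper_force: 59.2
```

```bash
python3 -m creep '[{"x":0.01,"y":0.5,"z":0,"ax":0,"ay":0,"az":0},{"x":0.02,"y":1,"z":0,"ax":0,"ay":0,"az":0},{"x":0.03,"y":1.5,"z":0,"ax":0,"ay":0,"az":0},{"x":0.04,"y":2,"z":0,"ax":0,"ay":0,"az":0},{"x":0.05,"y":2.5,"z":0,"ax":0,"ay":0,"az":0},{"x":0.06,"y":3,"z":0,"ax":0,"ay":0,"az":0},{"x":0.07,"y":3.5,"z":0,"ax":0,"ay":0,"az":0},{"x":0.08,"y":4,"z":0,"ax":0,"ay":0,"az":0},{"x":0.09,"y":4.4,"z":0,"ax":0,"ay":0,"az":0},{"x":0.09,"y":4.6,"z":0,"ax":0,"ay":0,"az":0}]'
python3 - <<'E'
from h import *
c,_=snap('scene','s4');ct,_=snap('top','t4')
a=cv2.imread('pics/s4.png')[130:290,300:440];b=cv2.convertScaleAbs(cv2.imread('pics/t4.png')[210:280,225:345],alpha=1.8)
o=np.zeros((600,800,3),np.uint8);a=cv2.resize(a,None,fx=2.8,fy=2.8);b=cv2.resize(b,None,fx=3.2,fy=3.2,interpolation=2)
o[:a.shape[0],:a.shape[1]]=a;o[:b.shape[0],400:400+b.shape[1]]=b;cv2.imwrite('pics/c4.png',o)
E
```

```text
time_s: 10.1
tool_pos: [0.5905, -0.0161, 0.1759]
orientation: [[1.0, -0.021, -0.002], [-0.021, -1.0, 0.001], [-0.002, -0.001, -1.0]]
wrist_force: [1.4, -3.3, -0.7]
grip_width: 0.0232
gripper_force: 59.2
```

View pics/c4.png

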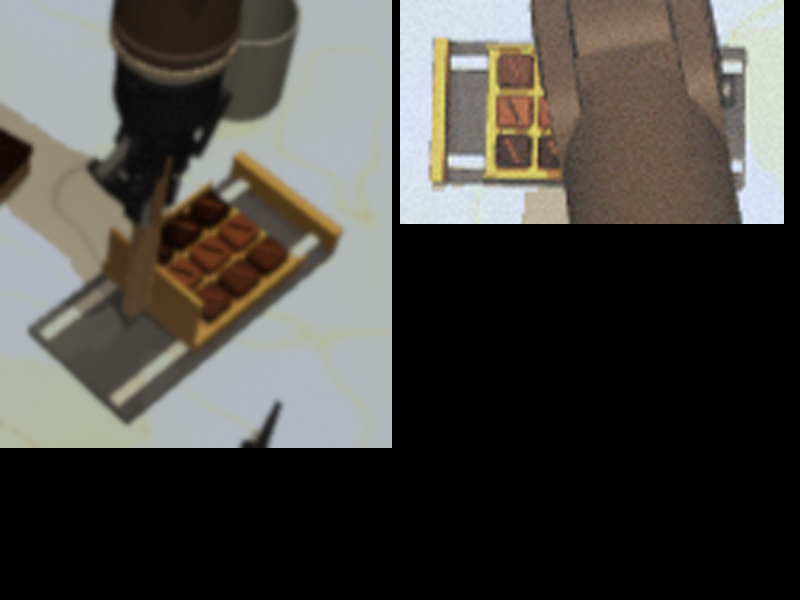

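The pusher is against the plate at its centre. The remaining gap to the bar is about 41 crop px (crop cols 447-488), or roughly 33 mm.

```bash
python3 -m creep '[{"x":0.01,"y":0.4,"z":0,"ax":0,"ay":0,"az":0},{"x":0.02,"y":0.8,"z":0,"ax":0,"ay":0,"az":0},{"x":0.03,"y":1.2,"z":0,"ax":0,"ay":0,"az":0},{"x":0.04,"y":1.6,"z":0,"ax":0,"ay":0,"az":0},{"x":0.05,"y":2,"z":0,"ax":0,"ay":0,"az":0},{"x":0.05,"y":2.2,"z":0,"ax":0,"ay":0,"az":0},{"x":0.05,"y":2.3,"z":0,"ax":0,"ay":0,"az":0},{"x":0.05,"y":2.4,"z":0,"ax":0,"ay":0,"az":0},{"x":0.05,"y":2.5,"z":0,"ax":0,"ay":0,"az":0}]'
python3 -m creep '[{"x":0,"y":0.1,"z":0,"ax":0,"ay":0,"az":0},{"x":0,"y":0.2,"z":0,"ax":0,"ay":0,"az":0},{"x":0,"y":0.3,"z":0,"ax":0,"ay":0,"az":0}]'
```

```text
time_s: 11.32
tool_pos: [0.591, 0.0084, 0.1759]
orientation: [[1.0, -0.021, -0.002], [-0.021, -1.0, 0.001], [-0.002, -0.001, -1.0]]
wrist_force: [1.2, -3.3, -1.5]
grip_width: 0.0236
gripper_force: 59.2
time_s: 11.7
tool_pos: [0.591, 0.0115, 0.1759]
orientation: [[1.0, -0.021, -0.002], [-0.021, -1.0, 0.001], [-0.002, -0.001, -1.0]]
wrist_force: [1.2, -2.9, -0.9]
grip_width: 0.0231
gripper_force: 59.2
```

```bash
python3 -m creep '[{"x":0,"y":0.1,"z":0,"ax":0,"ay":0,"az":0},{"x":0,"y":0.2,"z":0,"ax":0,"ay":0,"az":0}]' | grep -E "pos|force"
```

```text
tool_pos: [0.591, 0.0135, 0.1759]
wrist_force: [1.0, -3.0, -1.0]
gripper_force: 59.2
```

```bash
python3 -m creep '[{"x":0,"y":0.05,"z":0,"ax":0,"ay":0,"az":0},{"x":0,"y":0.1,"z":0,"ax":0,"ay":0,"az":0}]'| grep -E "pos|force"
```

```text
tool_pos: [0.591, 0.0145, 0.1759]
wrist_force: [1.6, -2.9, -1.6]
gripper_force: 59.2
```

```bash
python3 -m creep '[{"x":0,"y":0.05,"z":0,"ax":0,"ay":0,"az":0},{"x":0,"y":0.1,"z":0,"ax":0,"ay":0,"az":0}]'| grep -E "pos|wrist_force"
```

```text
tool_pos: [0.591, 0.0155, 0.1759]
wrist_force: [1.3, -2.7, -0.5]
```

```bash
python3 -m creep '[{"x":0,"y":0.05,"z":0,"ax":0,"ay":0,"az":0},{"x":0,"y":0.1,"z":0,"ax":0,"ay":0,"az":0}]'| grep -E "pos|wrist_force"
```

```text
tool_pos: [0.591, 0.0165, 0.1759]
wrist_force: [1.0, -3.5, -0.4]
```

```bash
python3 -m creep '[{"x":0,"y":0.05,"z":0,"ax":0,"ay":0,"az":0},{"x":0,"y":0.1,"z":0,"ax":0,"ay":0,"az":0}]'| grep -E "pos|wrist_force"
```

```text
tool_pos: [0.591, 0.0175, 0.1759]
wrist_force: [1.5, -2.9, -0.5]
```

```bash
python3 -m creep '[{"x":0,"y":0.05,"z":0,"ax":0,"ay":0,"az":0},{"x":0,"y":0.1,"z":0,"ax":0,"ay":0,"az":0}]'| grep -E "pos|wrist_force"
python3 - <<'E'
from h import *
ct,_=snap('top','t5');b=cv2.convertScaleAbs(cv2.imread('pics/t5.png')[210:280,225:345],alpha=1.8)
cv2.imwrite('pics/c5.png',cv2.resize(b,None,fx=5,fy=5,interpolation=2))
E
```

```text
tool_pos: [0.591, 0.0183, 0.176]
wrist_force: [2.2, -3.9, -1.2]
```

View pics/c5.png

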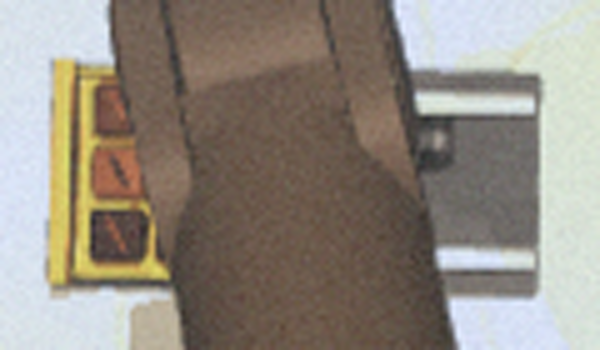

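The tray edge is now nearly touching the bar (crop col 75). I'll take half-millimetre steps to feel the stop.

```bash
python3 -m creep '[{"x":0,"y":0.03,"z":0,"ax":0,"ay":0,"az":0},{"x":0,"y":0.05,"z":0,"ax":0,"ay":0,"az":0}]'| grep -E "pos|wrist_force"
```

```text
tool_pos: [0.591, 0.0184, 0.176]
wrist_force: [1.3, -5.6, 0.1]
```

```bash
python3 -m creep '[{"x":0,"y":0.03,"z":0,"ax":0,"ay":0,"az":0},{"x":0,"y":0.05,"z":0,"ax":0,"ay":0,"az":0}]'| grep -E "pos|wrist_force"
```

```text
tool_pos: [0.591, 0.0185, 0.176]
wrist_force: [1.8, -6.1, 0.2]
```

```bash
python3 -m creep '[{"x":0,"y":0.05,"z":0,"ax":0,"ay":0,"az":0},{"x":0,"y":0.1,"z":0,"ax":0,"ay":0,"az":0},{"x":0,"y":0.15,"z":0,"ax":0,"ay":0,"az":0},{"x":0,"y":0.15,"z":0,"ax":0,"ay":0,"az":0}]'| grep -E "pos|ori|wrist_force"
```

```text
tool_pos: [0.591, 0.0189, 0.176]
orientation: [[1.0, -0.023, -0.002], [-0.023, -1.0, -0.001], [-0.002, 0.001, -1.0]]
wrist_force: [0.1, -8.1, 1.6]
```

Stop confirmed: position stalled at y = 0.0185 while the force rose. I'll back off and lift.

```bash
python3 -m creep '[{"x":0,"y":-0.3,"z":0,"ax":0,"ay":0,"az":0},{"x":0,"y":-1,"z":0,"ax":0,"ay":0,"az":0},{"x":0,"y":-3,"z":0,"ax":0,"ay":0,"az":0},{"x":0,"y":-3,"z":4,"ax":0,"ay":0,"az":0},{"x":0,"y":-3,"z":10,"ax":0,"ay":0,"az":0},{"x":0,"y":-3,"z":16,"ax":0,"ay":0,"az":0},{"x":0,"y":-3,"z":16,"ax":0,"ay":0,"az":0},{"x":0,"y":-3,"z":16,"ax":0,"ay":0,"az":0}]'
python3 - <<'E'
from h import *
ct,_=snap('top','t6')
b=cv2.convertScaleAbs(cv2.imread('pics/t6.png')[210:330,165:345],alpha=1.8);cv2.imwrite('pics/c6.png',cv2.resize(b,None,fx=4,fy=4,interpolation=2))
a=np.radians(15)
delta([.4125,.2817,.32],Rt([0,-1,0],[np.sin(a),0,-np.cos(a)]))
E
```

```text
time_s: 15.25
tool_pos: [0.5906, -0.0098, 0.3353]
orientation: [[1.0, -0.022, -0.003], [-0.022, -1.0, 0.001], [-0.003, -0.001, -1.0]]
wrist_force: [-0.5, 0.9, -1.6]
grip_width: 0.0231
gripper_force: 59.6
cm [-17.77  29.14  -1.45] rv [-0.004 -0.266  0.022]
```

View pics/c6.png

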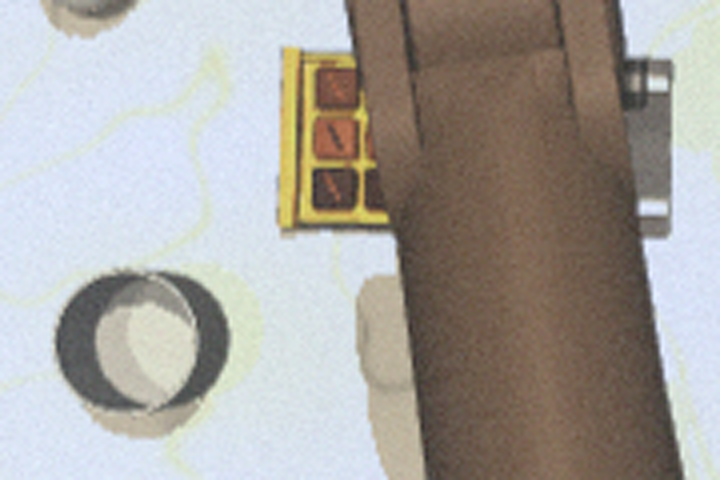

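The tray is against the bar (col 300) and the pot rim is centred near crop (126,340), unmoved. I'll carry the pusher over the pot.

```bash
python3 -m creep '[{"x":0,"y":2,"z":1,"ax":0,"ay":0,"az":0},{"x":-3,"y":7,"z":1,"ax":-0.001,"ay":-0.05,"az":0},{"x":-6,"y":12,"z":1,"ax":-0.001,"ay":-0.1,"az":0.01},{"x":-9,"y":17,"z":1,"ax":-0.002,"ay":-0.15,"az":0.01},{"x":-12,"y":22,"z":0.5,"ax":-0.003,"ay":-0.2,"az":0.02},{"x":-15.5,"y":26.5,"z":-0.5,"ax":-0.004,"ay":-0.24,"az":0.02},{"x":-17.8,"y":29.1,"z":-1.5,"ax":-0.004,"ay":-0.266,"az":0.022},{"x":-17.8,"y":29.1,"z":-1.5,"ax":-0.004,"ay":-0.266,"az":0.022},{"x":-17.8,"y":29.1,"z":-1.5,"ax":-0.004,"ay":-0.266,"az":0.022},{"x":-17.8,"y":29.1,"z":-1.5,"ax":-0.004,"ay":-0.266,"az":0.022}]'
python3 - <<'E'
from h import *
cs,im=snap('scene','s7')
a=np.radians(15);R=Rt([0,-1,0],[np.sin(a),0,-np.cos(a)])
delta([.4125,.2817,.1437],R)
s=arm.read_state();p=np.array(s['tool_pos']);Q=np.array(s['orientation']).reshape(3,3)
f=p+Q@[0,0,.141];print(f)
# wood mask near predicted foot
q=proj(cs,f)[0].astype(int);print(q)
h=cv2.cvtColor(im,cv2.COLOR_BGR2HSV);m=((h[...,0]<18)&(h[...,1]>90)&(h[...,2]>60)).astype(np.uint8)
w=m[q[1]-60:q[1]+40,q[0]-30:q[0]+30];ys,xs=np.nonzero(w)
for y in range(0,100,6):
    x=np.nonzero(w[y])[0]; print(y+q[1]-60,(x.min()+q[0]-30,x.max()+q[0]-30,len(x)) if len(x) else None)
E
```

```text
time_s: 16.55
tool_pos: [0.4137, 0.2813, 0.321]
orientation: [[0.965, -0.001, 0.26], [-0.001, -1.0, -0.001], [0.26, 0.0, -0.965]]
wrist_force: [0.9, -0.8, -1.2]
grip_width: 0.0234
gripper_force: 59.5
cm [ -0.13   0.04 -17.73] rv [0.    0.002 0.001]
[0.45049993 0.28119868 0.18485226]
[390 110]
50 (np.int64(388), np.int64(392), 5)
56 (np.int64(388), np.int64(391), 4)
62 (np.int64(384), np.int64(391), 8)
68 (np.int64(385), np.int64(392), 8)
74 (np.int64(385), np.int64(392), 8)
80 (np.int64(386), np.int64(392), 7)
86 (np.int64(386), np.int64(393), 8)
92 (np.int64(386), np.int64(393), 8)
98 (np.int64(387), np.int64(393), 7)
104 (np.int64(387), np.int64(394), 8)
110 (np.int64(388), np.int64(391), 4)
116 None
122 None
128 None
134 None
140 None
146 None
```

The foot is where predicted, so I'll lower.

```bash
python3 -m creep '[{"x":-0.1,"y":0,"z":-3,"ax":0,"ay":0,"az":0},{"x":-0.1,"y":0,"z":-6,"ax":0,"ay":0,"az":0},{"x":-0.1,"y":0,"z":-9,"ax":0,"ay":0,"az":0},{"x":-0.1,"y":0,"z":-12,"ax":0,"ay":0,"az":0},{"x":-0.1,"y":0,"z":-14.5,"ax":0,"ay":0,"az":0},{"x":-0.1,"y":0,"z":-16,"ax":0,"ay":0,"az":0},{"x":-0.1,"y":0,"z":-16.5,"ax":0,"ay":0,"az":0},{"x":-0.1,"y":0,"z":-16.8,"ax":0,"ay":0,"az":0}]'| grep -E "time|pos|wrist_force"
python3 -m creep '[{"x":0,"y":0,"z":-0.1,"ax":0,"ay":0,"az":0},{"x":0,"y":0,"z":-0.2,"ax":0,"ay":0,"az":0},{"x":0,"y":0,"z":-0.3,"ax":0,"ay":0,"az":0}]'| grep -E "pos|wrist_force"
python3 -m creep '[{"x":0,"y":0,"z":-0.1,"ax":0,"ay":0,"az":0},{"x":0,"y":0,"z":-0.2,"ax":0,"ay":0,"az":0},{"x":0,"y":0,"z":-0.3,"ax":0,"ay":0,"az":0}]'| grep -E "pos|wrist_force"
```

```text
time_s: 17.6
tool_pos: [0.4124, 0.282, 0.1531]
wrist_force: [-0.3, -0.4, -1.0]
tool_pos: [0.4122, 0.282, 0.1502]
wrist_force: [0.9, -0.8, -0.5]
tool_pos: [0.412, 0.282, 0.1469]
wrist_force: [0.1, 0.1, -1.2]
```

```bash
python3 -m creep '[{"x":0,"y":0,"z":-0.1,"ax":0,"ay":0,"az":0},{"x":0,"y":0,"z":-0.2,"ax":0,"ay":0,"az":0}]'| grep -E "pos|wrist_force"
```

```text
tool_pos: [0.4119, 0.282, 0.1449]
wrist_force: [0.2, 0.2, -1.0]
```

```bash
python3 -m creep '[{"x":0,"y":0,"z":-0.1,"ax":0,"ay":0,"az":0},{"x":0,"y":0,"z":-0.1,"ax":0,"ay":0,"az":0}]'| grep -E "pos|wrist_force"
```

```text
tool_pos: [0.4122, 0.2822, 0.1445]
wrist_force: [-3.0, -0.9, 7.8]
```

```bash
python3 -m creep '[{"x":0,"y":0,"z":-0.1,"ax":0,"ay":0,"az":0},{"x":0,"y":0,"z":-0.1,"ax":0,"ay":0,"az":0}]'| grep -E "pos|wrist_force"
```

```text
tool_pos: [0.4124, 0.2824, 0.1443]
wrist_force: [-6.4, -3.0, 18.6]
```

Foot contact is felt. I'll relieve the load and then open.

```bash
python3 -m creep '[{"x":0,"y":0,"z":0.1,"ax":0,"ay":0,"az":0},{"x":0,"y":0,"z":0.16,"ax":0,"ay":0,"az":0},{"x":0,"y":0,"z":0.16,"ax":0,"ay":0,"az":0}]' - 20| grep -E "pos|force"
python3 -m creep '[{"x":0,"y":0,"z":0,"ax":0,"ay":0,"az":0},{"x":0,"y":0,"z":0,"ax":0,"ay":0,"az":0},{"x":0,"y":0,"z":0,"ax":0,"ay":0,"az":0},{"x":0,"y":0,"z":0,"ax":0,"ay":0,"az":0},{"x":0,"y":0,"z":0,"ax":0,"ay":0,"az":0},{"x":0,"y":0,"z":0,"ax":0,"ay":0,"az":0}]' 5
python3 - <<'E'
from h import *
for n in('wrist','scene'):snap(n,n+'8')
c=cam('wrist');im=cv2.imread('pics/wrist8.png');h=cv2.cvtColor(im,cv2.COLOR_BGR2HSV)
m=((h[...,0]<20)&(h[...,1]>90)&(h[...,2]>60)).astype(np.uint8)
n,l,st,ce=cv2.connectedComponentsWithStats(m)
print([ (st[i].tolist(),ce[i].round()) for i in range(1,n) if st[i,4]>600])
s=arm.read_state();p=np.array(s['tool_pos']);Q=np.array(s['orientation']).reshape(3,3)
for z in(-.059,.141):print(proj(c,p+Q@[0,0,z]))
E
```

```text
tool_pos: [0.412, 0.2821, 0.1446]
wrist_force: [-0.2, 0.1, 2.8]
gripper_force: 59.7
time_s: 20.23
tool_pos: [0.412, 0.282, 0.1445]
orientation: [[0.965, 0.001, 0.261], [0.001, -1.0, -0.0], [0.261, 0.0, -0.965]]
wrist_force: [-0.0, 0.3, -0.4]
grip_width: 0.05
gripper_force: 0.0
[([476, 0, 164, 113, 5996], array([570.,  32.])), ([280, 217, 81, 209, 11703], array([319., 336.]))]
[[316.10945426 409.6141431 ]]
[[318.04953288 222.05538858]]
```

Released, and the bar still leans centred between the open pads. I'll retreat along the bar's axis.

```bash
python3 -m creep '[{"x":-0.26,"y":0,"z":0.97,"ax":0,"ay":0,"az":0},{"x":-0.8,"y":0,"z":2.9,"ax":0,"ay":0,"az":0},{"x":-1.6,"y":0,"z":5.8,"ax":0,"ay":0,"az":0},{"x":-2.6,"y":0,"z":9.7,"ax":0,"ay":0,"az":0},{"x":-3.6,"y":0,"z":13.5,"ax":0,"ay":0,"az":0},{"x":-4.7,"y":0,"z":17.4,"ax":0,"ay":0,"az":0},{"x":-4.7,"y":0,"z":17.4,"ax":0,"ay":0,"az":0},{"x":-4.7,"y":0,"z":17.4,"ax":0,"ay":0,"az":0}]'
python3 - <<'E'
from h import *
cs,im=snap('scene','s9');ct,tp=snap('top','t9');cw,w=snap('wrist','w9')
def wood(im,lo):
    h=cv2.cvtColor(im,cv2.COLOR_BGR2HSV);m=((h[...,0]<20)&(h[...,1]>90)&(h[...,2]>lo)).astype(np.uint8)
    n,l,st,ce=cv2.connectedComponentsWithStats(m);return[(st[i].tolist(),ce[i].round().tolist()) for i in range(1,n) if st[i,4]>40]
print([q for q in wood(im,60) if 340<q[1][0]<430 and q[1][1]<190]);print([q for q in wood(w,60) if q[0][4]>600])
# expected bar in pot
ax=np.array([-.26,0,.966]);f=np.array([.449,.282,.008])
print('exp wrist',proj(cw,[f,f+.2*ax]).round(),'scene',proj(cs,[f+.11*ax,f+.2*ax]).round())
# pot / everything unchanged: diff of static areas in scene vs start
d=cv2.absdiff(im,cv2.imread('pics/scene0.png')).max(2)
for nm,(x,y,ww,hh) in dict(pot=(365,120,45,55),spat=(235,270,70,80),box=(258,170,55,50),slate=(370,270,35,55),jar=(455,170,40,45)).items(): print(nm,(d[y:y+hh,x:x+ww]>40).mean().round(3))
E
```

```text
time_s: 21.32
tool_pos: [0.3647, 0.2817, 0.3185]
orientation: [[0.965, 0.001, 0.261], [0.001, -1.0, 0.0], [0.261, 0.0, -0.965]]
wrist_force: [0.1, -0.9, -1.0]
grip_width: 0.0499
gripper_force: 0.0
[([416, 0, 10, 36, 124], [419.0, 17.0]), ([372, 94, 13, 50, 375], [378.0, 119.0])]
[([420, 13, 86, 65, 2439], [463.0, 43.0]), ([413, 23, 55, 53, 742], [432.0, 55.0]), ([304, 180, 30, 47, 1094], [318.0, 205.0])]
exp wrist [[318. 183.]
 [317. 228.]] scene [[379. 126.]
 [376.  96.]]
pot 0.055
spat 0.0
box 0.0
slate 0.0
jar 0.0
```

```bash
python3 -c "
from workcell import arm
print(arm.sign_off())"
```

```text
the job is handed in; nothing more can be done
None
```

I pulled the pusher out along its slot, slid the tray home against its end stop (felt as a sharp rise to about 8 N) and lowered the pusher into the upright pot. The spatula, gift box, slate and jar had not moved, and I handed the job in after about 21 s of robot time.

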